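# Loosen and eject a cast house front, holding the ejector cam at its top

## Task

The plaster house front in the hinged metal mould has set. Lift the mould by its bar handle to about 45 degrees and pause there for a second to loosen the casting, then lower it gently until it is level again, without letting it drop. Then grip the cam lever's black cross-grip and swing the lever up until it stands straight upright, where the cam lifts the casting highest out of the mould, and finish while still gripping it there; do not touch the casting, and leave the other things on the bench where they are.

Things in the scene. Friction and masses are not known exactly. Their poses are not given: they have to be found in the camera images.
- stand: Fixed plywood base board 250 x 300 x 12 mm carrying the fixture; origin on the bench top, x from the mould's handle to its hinge, y from the lever side to the mould side, z up. In it the mould covers x -20..88, y -24..124 mm, rim at z 62. Cam pedestal 34 x 10 mm at x 34, y -68, up to z 64. Hinge cheeks beside the mould at x 100, up to z 62.
- mould (a joint): Tilt of the mould, rad: 0 level (resting, where it stops), grows as its handle side is raised; stop at 1.3. It swings freely and falls back under its own weight (mould 0.5 kg + casting about 0.18 kg) if let go.
- mould_hinge (a point): Point on the mould's hinge axis (axis parallel to the stand's y), at the middle of the mould's width, 50 mm above the bench; the mould tilts about it.
- mould_bar (a point): Centre of the mould's bar handle: round steel bar, diameter 12, length 106 mm along the stand's y, 165 mm from the hinge axis towards the stand's -x, 52 mm above the bench when level. Side arms 6 mm thick 50 mm either side of this point; 39 mm free between bar and mould wall. Vertical fingers straddling it (closing along the stand's x) let it turn between them.
- mould_seat (a point): Centre of the floor of the mould cavity (84 x 124 mm, 14 mm deep), on which the casting's underside lies when seated; moves with the mould.
- lever (a joint): Angle of the cam lever, rad: 0 lying level, pointing to the stand's -x; grows as it swings up; 1.57 straight up = highest lift (14 mm); beyond it the lift falls again; stop at 2.4. Lift = 14 mm x sin(angle); the pins meet the casting after 4 mm. Friction 0.2 N m, plus the lever's weight and a return spring with together at most about 0.2 N m, none at the top.
- lever_pivot (a point): Point on the lever's turning axis (axis parallel to the stand's y), level with the middle of the cross-grip, 50 mm above the bench, fixed to the stand.
- lever_grip (a point): Middle of the cam lever's cross-grip, a round black bar, diameter 14, length 75 mm along the stand's y, 105 mm from the turning axis. The steel arm (6 mm thick) joins it 38 mm from this point on the mould's side. Own x points along the arm to the turning axis. Vertical fingers straddling the grip (closing along the stand's x) let it turn.
- casting: Plaster house front lying in the mould, 80 (x) x 120 (y) x 16 mm, windows on its upper face; origin at the centre of its underside. Loose in the cavity with 2 mm clearance all round; seated, its underside is 48 mm above the bench; at the cam's top four ejector pins hold it at 58 mm.
- spare: bystander, leave alone: finished plaster house front like the casting, 80 x 120 x 16 mm, lying on the bench; origin centre of underside
- wagon: bystander, leave alone: open model wagon 36 x 110 x 48 mm; origin centre of underside
- house: bystander, leave alone: model brick house 65 x 75 mm, 125 mm high with chimney; origin centre of underside
- glue: bystander, leave alone: white glue bottle, 44 mm diameter, 110 mm high; origin centre of underside
- paint_tin: bystander, leave alone: small steel paint tin, 40 mm diameter, 45 mm high; origin centre of underside
- screwdriver: bystander, leave alone: screwdriver 160 mm long lying on the bench; origin under its middle
- brush_jar: bystander, leave alone: glass jar 64 mm diameter, 85 mm high, with brushes up to 170 mm; origin centre of underside
Not all that is in view belongs to the job. What is shaped like the casting but blue or turquoise is not meant.

How it is judged (in metres and radians):
On the way, in this order (a step that is already met when the one before it is completed fails the run):
1. the mould is tilted to about 45 degrees (35 to 55) and paused there (value of joint mould between 0.61 and 0.96 rad and distance between casting and mould_seat below 0.01 m), for 0.5 s.
2. the mould is level again with the casting seated in it (value of joint mould below 0.04 rad and distance between casting and mould_seat below 0.01 m and value of joint lever below 0.9 rad), for 0.2 s.
At the end, for the whole second after the job is handed in: Fingers still press the lever handle (over 0.5 N); lever at rest within 0.15 rad of upright; mould level (under 0.04 rad); casting level on the raised pins, within 8 mm of centre, underside 55.5 to 61 mm above the bench, not touched by the robot (value of joint lever between 1.42 and 1.72 rad and velocity of joint lever between -0.1 and 0.1 rad/s and contact force between the fingers and lever above 0.5 N and value of joint mould below 0.04 rad and z of casting in the frame of stand between 0.0555 and 0.061 m and horizontal distance between casting and mould_seat below 0.008 m and angle between casting's own z axis and vertical below 0.06 rad and contact force between each of the arm, the fingers and casting below 0.1 N and linear speed of casting below 0.02 m/s); the arm keeps its last pose, push and grip.
It fails at once if the mould is dropped (falls faster than 2.5 rad/s) (velocity of joint mould below -2.5 rad/s).
It fails at once if the robot pushes on the casting (contact force between any of the fingers, the arm and casting above 1 N).
It fails at once if another thing on the bench is moved by more than 30 mm (distance of any of spare, wagon, house, glue, paint_tin, screwdriver, brush_jar from where it was at the start of the episode above 0.03 m).
It also fails if it takes over 58 s, if anything falls off the work surface, if the arm or the gripper's body presses on something with over 40 N, if the wrist force passes 120 N, or if a joint passes its speed limit or range.

## Robot

A 6-joint arm with a two-finger parallel gripper is mounted at the origin on the work surface. World frame = base frame: x ahead of the robot, y to its left, z up, the work surface at z = 0. Lengths are in m, angles in degrees, forces in N, time in s.
With the tool pointing down it reaches from about 0.375 to 0.9 m from the base axis. Payload 3.1 kg.
Tool frame: the origin (TCP) lies between the finger pads; the fingertips stand 22 mm ahead of it and the grasp point (between the pads) lies 3 mm ahead of it (bot.tip_extent is the distance from the TCP to the fingertips, in m); y points along the fingers, z is the direction in which the jaws open and shut, and the axes are right-handed (so a half turn about y gives the same grasp; the last joint's range is limited). The gripper opens to 87 mm and grips with 3 to 60 N. Pads are 19 mm wide; open, the fingers measure 117 mm over their backs; the gripper's body (75 mm by 190 mm) begins 51 mm behind the grasp point.
Start: joints at [55.204, 30.224, 82.088, -0, 67.689, -10.227], TCP at [0.26, 0.568, 0.245] pointing down, gripper open.
Joint ranges: [-176.69, 176.69], [-43.24, 126.21], [12.49, 139.97], [-82, 262], [0, 151.66], [-163.58, 163.58]. Speed limits (degrees/s): [159.86, 159.86, 180, 180, 180, 180].

## Interface

Orientations are given as a 3x3 rotation matrix whose columns are the frame's x, y, z axes.
In Python, from rig import bot, eyes, models gives the robot as it stands. The module is installed in compiled form; this text tells all that it offers.
- The arm moves only by the tool arm_command, never from a script. Its arguments are lists of equal length, an entry for each row: "translation": the shift along the tool's x, y, z each as a share of 0.08 m, from -1 to 1, a list of three; "rotation": the turn, a rotation vector about the tool's x, y, z each as a share of 60 degrees, from -1 to 1, a list of three; "grip": the closure, from -1 (fully open) to 1 (shut), so that 0 is half open. In form: {"translation": [[x, y, z], ...], "rotation": [[rx, ry, rz], ...], "grip": [grip, ...]}. A call has 1 to 5 rows; each row is the pose to reach, as a shift and turn from the pose commanded when the call began, along the tool's axes at that moment; what a row does not reach only later rows make up. A row lasts 1/10 s, in which the tool goes at most 50 mm and 8.59 degrees, less where a joint would pass 70% of its speed; a pose out of reach is approached as far as the arm can. A call with a number of a shift or a turn outside -1 to 1 is refused whole. A call with a gripper value outside its range is refused whole. The fingers move at their own pace and stop on an object; the grip force is fixed at half the most. Time passes only in rows, so rows that repeat a pose let the fingers close. It gives the time, the measured TCP pose, the force and the opening at its end, in the units of the state.
- bot.read_state(): the state, without advancing time (a new reading comes with each control period).
- eyes.capture(name): name is "scene" or "side" or "wrist"; returns a dict with "image" (384x512x3 uint8, blue, green, red), "mtx" (3x3 intrinsics, pixels), "rvec" (rotation vector, rad) and "tvec" (3), from world to camera coordinates, as OpenCV has them; the wrist camera has in their place "hand_eye" (4x4, takes a point from camera to tool coordinates, whose origin is the TCP and whose axes are the tool frame's). Camera axes: x right, y down, z forward; pixel columns grow to the right and rows downward; lengths in m; the calibration is good to about 2 mm. A picture is of the moment at which its call begins: read the wrist's pose just before it. There is no depth.
- bot.hand_in(): hands the job in, once; it reports no verdict.
Trained networks look in the newest picture that a camera, given by its name, has taken for a name from the list of things; names that differ only in an ending like _2 or _b are one class to them, and where a whole thing is asked for, a point or a joint stands for the part that bears it (a point fixed in the world has none). Each returns a list of dicts, best first, with "conf" (0 to 1); they miss things now and then, are a little off and sometimes report something else, mostly with a low value. They report only what shows in the picture. A call takes as long as a camera call. They do not tell look-alikes from the thing itself.
- models.recognise(camera, thing): "extent" ([left, top, right, bottom] as shares, 0 to 1, of the picture: columns of its width, rows of its height, round what is visible of it).
- models.spot_point(camera, thing): "point" ([column, row] as shares, 0 to 1, of the picture: columns of its width, rows of its height: a listed point, or the origin of a listed thing).
The state is a dict: "time_s": time; "joint_positions": joint angles; "qvel": joint speeds; "tau": joint torques, N m; "position": TCP position; "tcp_rot": TCP orientation; "force": force on the tool from outside, world axes, zero at the start; "moment": the same for the moment, N m; "opening": opening from 0.0 (shut) to 1.0 (fully open).
Only numpy, scipy, OpenCV 4.12 (cv2) and the standard library are available. Lean on these libraries where they do the work, as an engineer would, in place of code of your own. Each camera call takes 0.05 s, during which the arm holds its last target. There are 200 camera calls.

## Working session

There is one attempt and no reset: what is moved stays moved. The work goes in short steps, Python scripts to look and compute and a tool call to move; the robot and the scene stay as the last step left them, time stands still between calls to the robot, and variables do not carry over. Pictures are saved under pics/ and viewed, about 8 in all and at most 12, crops included, and the job is handed in when it is done.

Besides the shell and the picture viewer there is one more tool, called after "Emit:" as name(argument=value, ...), one argument or row to a line, values as JSON. arm_command: Moves the arm, as the interface text tells. Shift numbers are shares of 0.08 m and turn numbers shares of 60 degrees, none past 1 either way. Its arguments: {"type":"object","properties":{"translation":{"type":"array"},"rotation":{"type":"array"},"grip":{"type":"array"}},"required":["translation","rotation","grip"]}

```bash
mkdir -p pics; cat > h.py <<'E'
import numpy as np, cv2
from rig import bot, eyes, models
def cam(n):
    s=bot.read_state(); c=eyes.capture(n)
    K=np.array(c["mtx"])
    if n=="wrist":
        H=np.array(c["hand_eye"]); T=np.eye(4); T[:3,:3]=s["tcp_rot"]; T[:3,3]=s["position"]
        M=T@H; R=M[:3,:3].T; t=-R@M[:3,3]
    else:
        R=cv2.Rodrigues(np.array(c["rvec"],float))[0]; t=np.array(c["tvec"],float).ravel()
    return c["image"],K,R,t
def ray(v,p):
    im,K,R,t=v; px=np.array([p[0]*512,p[1]*384,1.])
    d=R.T@np.linalg.inv(K)@px; return -R.T@t,d
def onz(v,p,z):
    o,d=ray(v,p); return o+d*(z-o[2])/d[2]
def proj(v,X):
    im,K,R,t=v; q=K@(R@np.array(X,float)+t); return q[:2]/q[2]
E
python3 - <<'E'
from h import *
s=bot.read_state(); print(s["time_s"],s["position"],np.round(s["tcp_rot"],3).tolist(),s["opening"])
Z=dict(mould_bar=.052,mould_hinge=.05,lever_pivot=.05,lever_grip=.05,casting=.048,mould_seat=.048,stand=0,spare=0,house=0,glue=0,brush_jar=0,wagon=0,paint_tin=0)
ims=[]
for n in("scene","side","wrist"):
    v=cam(n); ims.append(v[0]); cv2.imwrite(f"pics/{n}0.png",v[0])
    for k,z in Z.items():
        for r in models.spot_point(n,k)[:2]:
            print(n,k,round(r["conf"],2),np.round(np.array(r["point"])*[512,384]),np.round(onz(v,r["point"],z),3))
cv2.imwrite("pics/all0.png",cv2.resize(np.vstack([np.hstack(ims[:2]),np.hstack([ims[2],ims[2]*0])]),(800,600)))
E
```

```text
0.0 [0.25942699 0.56785205 0.24356162] [[0.909, -0.001, 0.416], [-0.416, -0.002, 0.909], [-0.0, -1.0, -0.002]] 1.0026741753787387
scene mould_bar 0.98 [292. 181.] [0.523 0.11  0.052]
scene mould_hinge 0.59 [300. 224.] [0.688 0.091 0.05 ]
scene lever_pivot 0.83 [240. 211.] [ 0.613 -0.063  0.05 ]
scene lever_grip 0.66 [238. 185.] [ 0.509 -0.054  0.05 ]
scene lever_grip 0.3 [278. 210.] [0.626 0.043 0.05 ]
scene casting 0.97 [347. 169.] [0.499 0.297 0.048]
scene casting 0.92 [300. 210.] [0.638 0.104 0.048]
scene mould_seat 0.43 [240. 216.] [ 0.627 -0.066  0.048]
scene stand 0.95 [276. 210.] [0.583 0.049 0.   ]
scene stand 0.55 [240. 212.] [ 0.572 -0.057  0.   ]
scene spare 0.76 [322. 260.] [0.781 0.133 0.   ]
scene house 0.73 [392. 171.] [0.484 0.466 0.   ]
scene glue 0.66 [255. 265.] [ 0.765 -0.05   0.   ]
scene brush_jar 0.67 [100. 216.] [ 0.515 -0.465  0.   ]
scene wagon 0.87 [196. 229.] [ 0.615 -0.192  0.   ]
scene paint_tin 0.56 [279. 259.] [0.758 0.019 0.   ]
side mould_bar 0.61 [228. 187.] [0.521 0.106 0.052]
side mould_hinge 0.65 [268. 168.] [0.69  0.095 0.05 ]
side lever_pivot 0
[... 157 characters left out ...]
sting 0.76 [249. 266.] [ 0.349 -0.189  0.048]
side casting 0.72 [181. 182.] [0.43  0.242 0.048]
side mould_seat 0.74 [253. 176.] [0.621 0.095 0.048]
side stand 0.24 [252. 176.] [0.664 0.148 0.   ]
side spare 0.96 [278. 165.] [0.775 0.129 0.   ]
side spare 0.6 [252. 173.] [0.673 0.162 0.   ]
side house 0.72 [162. 159.] [0.489 0.469 0.   ]
side glue 0.55 [312. 193.] [ 0.744 -0.065  0.   ]
side brush_jar 0.61 [372. 300.] [ 0.526 -0.462  0.   ]
side brush_jar 0.5 [258. 212.] [ 0.548 -0.009  0.   ]
side wagon 0.73 [310. 232.] [ 0.598 -0.188 -0.   ]
side paint_tin 0.62 [299. 179.] [0.766 0.017 0.   ]
wrist casting 0.9 [164. 345.] [0.43  0.353 0.048]
wrist house 0.64 [259. 323.] [0.49  0.474 0.   ]
```

View pics/all0.png

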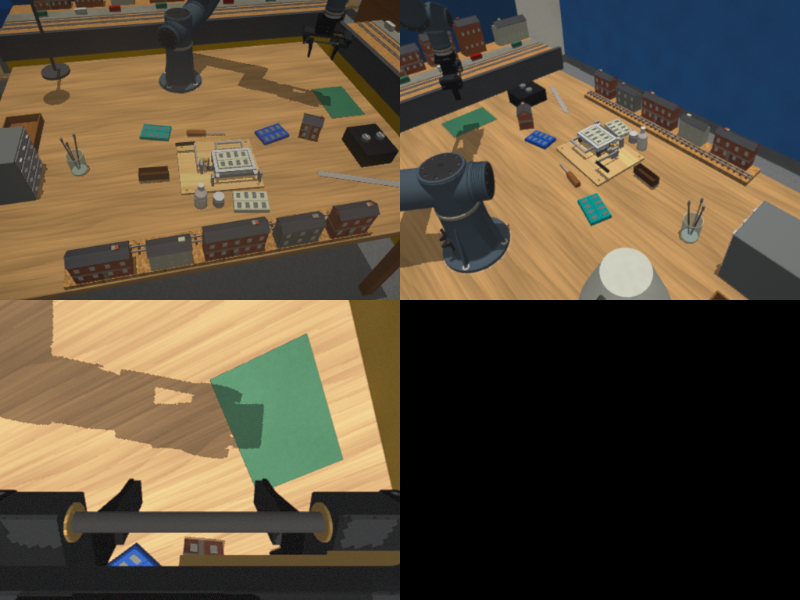

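The two fixed views agree: bar about (0.522, 0.108), hinge (0.689, 0.093), lever grip (0.512, -0.048), with the stand turned roughly -5°. The casting is the white house front inside the mould at about (235,160) in the left image; the blue, turquoise and second white pieces are not it. I'm moving over the fixture now.

Emit:
arm_command(
  translation=[
    [0.5,0,-0.36],
    [1,0,-0.72],
    [1,0,-0.72],
  ],
  rotation=[
    [0,0,0],
    [0,0,0],
    [0,0,0],
  ],
  grip=[-1,-1,-1],
)

```text
time_s: 2.4
position: [0.3106, 0.4784, 0.2443]
tcp_rot: [[0.908, -0.0, 0.42], [-0.42, -0.004, 0.908], [0.001, -1.0, -0.003]]
force: [0.5, 0.7, 0.1]
opening: 1.0
```

Emit:
arm_command(
  translation=[
    [0.5,0,-0.36],
    [1,0,-0.72],
    [1,0,-0.72],
  ],
  rotation=[
    [0,0,0],
    [0,0,0],
    [0,0,0],
  ],
  grip=[-1,-1,-1],
)

```text
time_s: 2.7
position: [0.3598, 0.3936, 0.2446]
tcp_rot: [[0.907, 0.001, 0.421], [-0.421, -0.002, 0.907], [0.001, -1.0, -0.001]]
force: [-0.3, 0.5, -0.9]
opening: 1.003
```

Emit:
arm_command(
  translation=[
    [0.5,0,-0.36],
    [1,0,-0.72],
    [1,0,-0.72],
  ],
  rotation=[
    [0,0,0],
    [0,0,0],
    [0,0,0],
  ],
  grip=[-1,-1,-1],
)

```text
time_s: 3.0
position: [0.4091, 0.3087, 0.2448]
tcp_rot: [[0.907, 0.002, 0.421], [-0.421, -0.001, 0.907], [0.002, -1.0, 0.0]]
force: [-0.5, -0.6, 0.4]
opening: 0.998
```

Emit:
arm_command(
  translation=[
    [0.5,0,-0.36],
    [1,0,-0.72],
    [1,0,-0.72],
  ],
  rotation=[
    [0,0,0],
    [0,0,0],
    [0,0,0],
  ],
  grip=[-1,-1,-1],
)

```text
time_s: 3.3
position: [0.4585, 0.2234, 0.245]
tcp_rot: [[0.907, 0.003, 0.421], [-0.421, -0.0, 0.907], [0.003, -1.0, 0.001]]
force: [0.6, 1.8, 0.1]
opening: 1.0
```

Emit:
arm_command(
  translation=[
    [0.5,0,-0.36],
    [1,0,-0.72],
    [1,0,-0.72],
    [1,0,-0.72],
    [1,0,-0.72],
  ],
  rotation=[
    [0,0.14,0],
    [0,0.28,0],
    [0,0.42,0],
    [0,0.56,0],
    [0,0.58,0],
  ],
  grip=[-1,-1,-1,-1,-1],
)

```text
time_s: 3.8
position: [0.5038, 0.1416, 0.2445]
tcp_rot: [[0.509, -0.0, 0.861], [-0.861, 0.001, 0.509], [-0.001, -1.0, 0.0]]
force: [-1.0, -0.3, 0.4]
opening: 0.998
```

Emit:
arm_command(
  translation=[
    [0,0,0],
    [0,0,0],
    [0,0,0],
    [0,0,0],
    [0,0,0],
  ],
  rotation=[
    [0,0.14,0],
    [0,0.28,0],
    [0,0.42,0],
    [0,0.56,0],
    [0,0.59,0],
  ],
  grip=[-1,-1,-1,-1,-1],
)

```text
time_s: 4.3
position: [0.5035, 0.1421, 0.2446]
tcp_rot: [[-0.082, 0.0, 0.997], [-0.997, 0.001, -0.082], [-0.001, -1.0, -0.0]]
force: [0.2, -0.9, -1.3]
opening: 1.003
```

```bash
python3 - <<'E'
from h import *
v=cam("wrist"); cv2.imwrite("pics/w1.png",v[0])
for k,z in dict(mould_bar=.052,mould_hinge=.05,lever_grip=.05,lever_pivot=.05,mould_seat=.048).items():
    for r in models.spot_point("wrist",k)[:2]: print(k,round(r["conf"],2),np.round(np.array(r["point"])*[512,384]),np.round(onz(v,r["point"],z),4))
print(bot.read_state()["time_s"])
E
```

```text
mould_bar 0.82 [273. 200.] [0.5261 0.1131 0.052 ]
mould_bar 0.21 [439. 240.] [0.7271 0.0447 0.052 ]
mould_hinge 0.91 [411. 200.] [0.6896 0.0992 0.05  ]
lever_grip 0.85 [267. 324.] [ 0.5066 -0.0657  0.05  ]
lever_pivot 0.77 [343. 318.] [ 0.6099 -0.0632  0.05  ]
lever_pivot 0.28 [198. 239.] [0.4295 0.0697 0.05  ]
mould_seat 0.52 [315. 221.] [0.5761 0.0806 0.048 ]
4.6
```

View pics/w1.png

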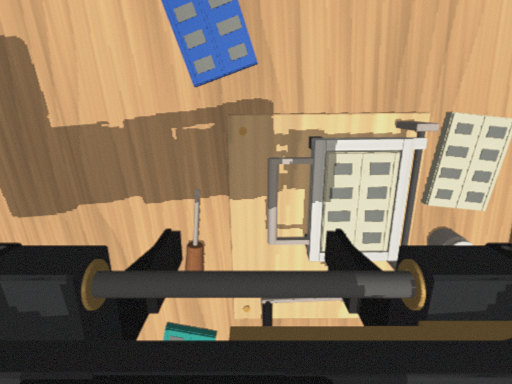

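The wrist view shows the bar at column 273, rows 158–243, with its centre at (273,200). The lever grip is at about (267,312), partly hidden by the jaw. The screwdriver is at (195,240), left of the bar. I'll refine the yaw and bar position from the edges.

```bash
python3 - <<'E'
from h import *
s=bot.read_state();c=eyes.capture("wrist");H=np.array(c["hand_eye"]);T=np.eye(4);T[:3,:3]=s["tcp_rot"];T[:3,3]=s["position"];M=T@H
R=M[:3,:3].T;v=(c["image"],np.array(c["mtx"]),R,-R@M[:3,3])
print(M[:3,3],M[:3,2])
P=lambda u,w,z:onz(v,(u/512,w/384),z)
for a,b,z in(((273,158),(273,243),.052),((228,113),(234,318),.012),((319,138),(319,260),.062)):
    p,q=P(*a,z),P(*b,z);d=p-q;print(p.round(4),q.round(4),((p+q)/2).round(4),"yaw",np.degrees(np.arctan2(-d[0],d[1])).round(2))
im=c["image"][120:270,250:440];cv2.imwrite("pics/w1c.png",cv2.resize(im,None,fx=4,fy=4,interpolation=cv2.INTER_CUBIC))
E
```

```text
[0.5111951  0.22178478 0.38488382] [-0.02454095 -0.29462034 -0.95529922]
[0.5288 0.162  0.052 ] [0.5224 0.0558 0.052 ] [0.5256 0.1089 0.052 ] yaw -3.46
[0.4797 0.2142 0.012 ] [ 0.4572 -0.0845  0.012 ] [0.4685 0.0649 0.012 ] yaw -4.31
[0.5791 0.1815 0.062 ] [0.577  0.0334 0.062 ] [0.578  0.1074 0.062 ] yaw -0.83
```

View pics/w1c.png

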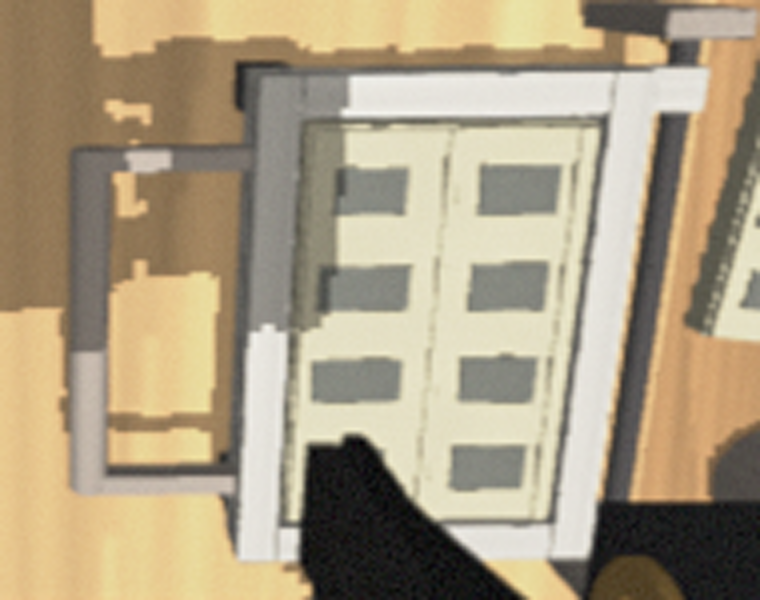

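Emit:
arm_command(
  translation=[
    [0.39,0.5,0.3],
    [0.39,1,0.3],
    [0.39,1,0.3],
    [0.39,1,0.3],
  ],
  rotation=[
    [0,0,0],
    [0,0,0],
    [0,0,0],
    [0,0,0],
  ],
  grip=[0.17,0.17,0.17,0.17],
)

```text
time_s: 5.05
position: [0.5245, 0.1072, 0.1643]
tcp_rot: [[-0.083, -0.003, 0.997], [-0.997, 0.0, -0.083], [-0.0, -1.0, -0.003]]
force: [0.8, 0.3, 0.4]
opening: 0.72
```

```bash
python3 - <<'E'
from h import *
s=bot.read_state();print(s["time_s"],s["position"],s["opening"])
v=cam("wrist"); cv2.imwrite("pics/w2.png",v[0])
for k in("mould_bar","mould_hinge"):
    for r in models.spot_point("wrist",k)[:2]: print(k,round(r["conf"],2),np.round(np.array(r["point"])*[512,384]),np.round(onz(v,r["point"],.052),4))
# bar predicted
B=np.array([.525,.109,.052]);y=np.array([.079,.997,0])
print([proj(v,B+y*d).round(0) for d in(-.053,0,.053)])
E
```

```text
5.05 [0.52447507 0.10724505 0.16427124] 0.7200621541974795
mould_bar 0.88 [251. 197.] [0.5232 0.1088 0.052 ]
mould_hinge 0.81 [436. 193.] [0.6881 0.0998 0.052 ]
[array([253., 250.]), array([253., 197.]), array([253., 137.])]
```

View pics/w2.png

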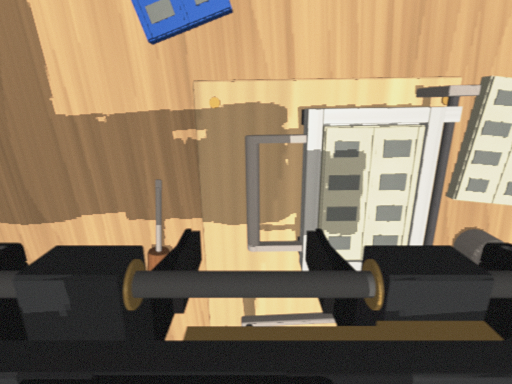

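The bar shows at column 252, rows 137–248, where I predicted it: centre (0.524, 0.109). I'll wait for the jaws to narrow, then go down over it.

Emit:
arm_command(
  translation=[
    [0,0,0],
    [0,0,0],
    [0,0,0],
    [0,0.3,0],
    [0,0.35,0],
  ],
  rotation=[
    [0,0,0],
    [0,0,0],
    [0,0,0],
    [0,0,0],
    [0,0,0],
  ],
  grip=[0.17,0.17,0.17,0.17,0.17],
)

```text
time_s: 5.7
position: [0.5239, 0.1071, 0.1353]
tcp_rot: [[-0.083, -0.003, 0.997], [-0.997, -0.0, -0.083], [0.0, -1.0, -0.003]]
force: [-0.2, 0.5, 0.3]
opening: 0.419
```

Emit:
arm_command(
  translation=[
    [0,0.4,0],
    [0,0.7,0],
    [0,1,0],
    [0,1,0],
    [0,1,0],
  ],
  rotation=[
    [0,0,0],
    [0,0,0],
    [0,0,0],
    [0,0,0],
    [0,0,0],
  ],
  grip=[0.17,0.17,0.17,0.17,0.17],
)

```text
time_s: 6.2
position: [0.5252, 0.1071, 0.0568]
tcp_rot: [[-0.083, -0.001, 0.997], [-0.997, 0.0, -0.083], [0.0, -1.0, -0.001]]
force: [-0.4, -0.5, 0.5]
opening: 0.416
```

Emit:
arm_command(
  translation=[
    [0,0,0],
    [0,0,0],
    [0,0,0],
    [0,0,0],
    [0,0,0],
  ],
  rotation=[
    [0,0,0],
    [0,0,0],
    [0,0,0],
    [0,0,0],
    [0,0,0],
  ],
  grip=[1,1,1,1,1],
)

```text
time_s: 6.7
position: [0.5235, 0.1072, 0.0571]
tcp_rot: [[-0.083, -0.003, 0.997], [-0.997, 0.0, -0.083], [0.0, -1.0, -0.003]]
force: [-3.5, 0.2, 6.1]
opening: 0.127
```

Emit:
arm_command(
  translation=[
    [0,-0.18,0.008],
    [0,-0.358,0.031],
    [0,-0.534,0.07],
    [0,-0.705,0.124],
    [0,-0.872,0.193],
  ],
  rotation=[
    [0,0,0],
    [0,0,0],
    [0,0,0],
    [0,0,0],
    [0,0,0],
  ],
  grip=[1,1,1,1,1],
)

```text
time_s: 7.2
position: [0.5383, 0.1061, 0.1259]
tcp_rot: [[-0.083, -0.005, 0.997], [-0.997, 0.0, -0.083], [-0.0, -1.0, -0.005]]
force: [-1.8, 1.4, -4.1]
opening: 0.123
```

Emit:
arm_command(
  translation=[
    [0,-0.16,0.083],
    [0,-0.311,0.18],
    [0,-0.454,0.289],
    [0,-0.587,0.411],
    [0,-0.587,0.411],
  ],
  rotation=[
    [0,0,0],
    [0,0,0],
    [0,0,0],
    [0,0,0],
    [0,0,0],
  ],
  grip=[1,1,1,1,1],
)

```text
time_s: 7.7
position: [0.5698, 0.104, 0.1738]
tcp_rot: [[-0.083, -0.009, 0.997], [-0.997, 0.001, -0.083], [-0.001, -1.0, -0.009]]
force: [-8.3, 1.6, 2.4]
opening: 0.128
```

Emit:
arm_command(
  translation=[
    [0,0,0],
    [0,0,0],
    [0,0,0],
    [0,0,0],
    [0,0,0],
  ],
  rotation=[
    [0,0,0],
    [0,0,0],
    [0,0,0],
    [0,0,0],
    [0,0,0],
  ],
  grip=[1,1,1,1,1],
)

```text
time_s: 8.2
position: [0.5684, 0.104, 0.1724]
tcp_rot: [[-0.083, -0.011, 0.997], [-0.997, 0.001, -0.083], [-0.0, -1.0, -0.011]]
force: [-7.6, 2.5, 2.9]
opening: 0.124
```

```bash
python3 - <<'E'
from h import *
ims=[]
for n in("scene","side"):
    v=cam(n); u,w=proj(v,[.58,.09,.1]).astype(int); u0,w0=max(u-60,0),max(w-60,0)
    ims.append(cv2.resize(v[0][w0:w0+120,u0:u0+120],(390,390),interpolation=cv2.INTER_CUBIC))
cv2.imwrite("pics/lift.png",np.hstack(ims)); s=bot.read_state();print(s["time_s"],s["position"],s["force"],s["opening"])
E
```

```text
8.3 [0.56840607 0.10403379 0.17237142] [-6.63968293  1.65567801  3.73371913] 0.1250721163668119
```

View pics/lift.png

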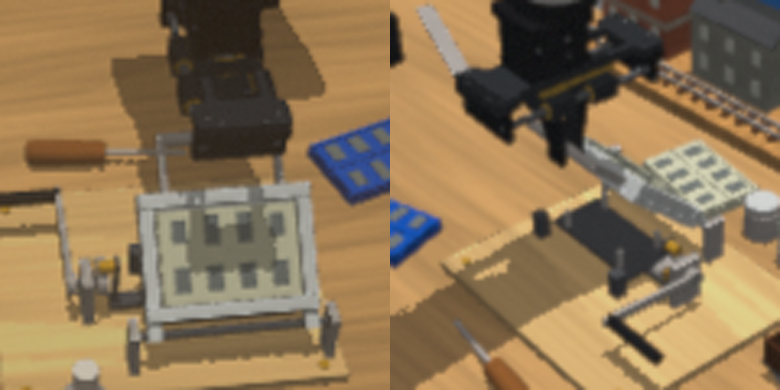

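The mould stands at about 44° with the casting seated, both by eye and from the TCP rise of 0.115 m. I'll hold a little longer, then lower it along the same arc.

Emit:
arm_command(
  translation=[
    [0,0,0],
    [0,0,0],
    [0,0,0],
    [0,0,0],
  ],
  rotation=[
    [0,0,0],
    [0,0,0],
    [0,0,0],
    [0,0,0],
  ],
  grip=[1,1,1,1],
)

```text
time_s: 8.7
position: [0.5684, 0.1041, 0.1724]
tcp_rot: [[-0.083, -0.011, 0.997], [-0.997, 0.001, -0.083], [-0.0, -1.0, -0.011]]
force: [-6.9, 2.5, 3.3]
opening: 0.124
```

Emit:
arm_command(
  translation=[
    [0,0.133,-0.121],
    [0,0.275,-0.231],
    [0,0.427,-0.328],
    [0,0.587,-0.411],
    [0,0.753,-0.48],
  ],
  rotation=[
    [0,0,0],
    [0,0,0],
    [0,0,0],
    [0,0,0],
    [0,0,0],
  ],
  grip=[1,1,1,1,1],
)

```text
time_s: 9.2
position: [0.5329, 0.1066, 0.1124]
tcp_rot: [[-0.082, -0.003, 0.997], [-0.997, 0.0, -0.082], [0.0, -1.0, -0.003]]
force: [-2.4, 1.4, -0.2]
opening: 0.129
```

Emit:
arm_command(
  translation=[
    [0,0.137,-0.045],
    [0,0.277,-0.079],
    [0,0.418,-0.104],
    [0,0.562,-0.119],
    [0,0.633,-0.123],
  ],
  rotation=[
    [0,0,0],
    [0,0,0],
    [0,0,0],
    [0,0,0],
    [0,0,0],
  ],
  grip=[1,1,1,1,1],
)

```text
time_s: 9.7
position: [0.5236, 0.1073, 0.0608]
tcp_rot: [[-0.083, -0.004, 0.997], [-0.997, 0.0, -0.083], [0.0, -1.0, -0.004]]
force: [-4.8, 2.9, -1.1]
opening: 0.128
```

Emit:
arm_command(
  translation=[
    [0,0.036,0],
    [0,0.072,0],
    [0,0.072,0],
    [0,0.08,0],
    [0,0.08,0],
  ],
  rotation=[
    [0,0,0],
    [0,0,0],
    [0,0,0],
    [0,0,0],
    [0,0,0],
  ],
  grip=[1,1,1,1,1],
)

```text
time_s: 10.2
position: [0.5235, 0.1073, 0.0572]
tcp_rot: [[-0.083, -0.004, 0.997], [-0.997, 0.0, -0.083], [0.0, -1.0, -0.004]]
force: [-7.8, 1.5, 12.8]
opening: 0.128
```

The mould rests on its stop: z matches the start and there is an upward reaction. I'll release and retreat.

Emit:
arm_command(
  translation=[
    [0,0,0],
    [0,0,0],
    [0,0,0],
    [0,0,0],
    [0,0,0],
  ],
  rotation=[
    [0,0,0],
    [0,0,0],
    [0,0,0],
    [0,0,0],
    [0,0,0],
  ],
  grip=[0.17,0.17,0.17,0.17,0.17],
)

```text
time_s: 10.7
position: [0.5264, 0.1069, 0.056]
tcp_rot: [[-0.083, 0.002, 0.997], [-0.997, -0.0, -0.083], [-0.0, -1.0, 0.002]]
force: [-0.7, -0.4, -0.1]
opening: 0.401
```

Emit:
arm_command(
  translation=[
    [0,-0.3,0],
    [0,-0.6,0],
    [0,-1,0],
    [0,-1,0],
  ],
  rotation=[
    [0,0,0],
    [0,0,0],
    [0,0,0],
    [0,0,0],
  ],
  grip=[0.17,0.17,0.17,0.17],
)

```text
time_s: 11.1
position: [0.5285, 0.1071, 0.1395]
tcp_rot: [[-0.083, 0.009, 0.997], [-0.997, -0.0, -0.083], [-0.001, -1.0, 0.009]]
force: [0.3, 0.2, -0.1]
opening: 0.411
```

Emit:
arm_command(
  translation=[
    [0.5,-0.5,-0.2],
    [1,-1,-0.2],
    [1,-1,-0.2],
    [1,-1,-0.2],
  ],
  rotation=[
    [0,0,0],
    [0,0,0],
    [0,0,0],
    [0,0,0],
  ],
  grip=[0.17,0.17,0.17,0.17],
)

```text
time_s: 11.5
position: [0.5039, 0.0273, 0.2171]
tcp_rot: [[-0.086, 0.004, 0.996], [-0.996, -0.0, -0.086], [0.0, -1.0, 0.004]]
force: [0.5, 0.2, 0.4]
opening: 0.412
```

Emit:
arm_command(
  translation=[
    [0.5,0,0],
    [1,0,0],
    [1,0,0],
  ],
  rotation=[
    [0,0,0],
    [0,0,0],
    [0,0,0],
  ],
  grip=[0.17,0.17,0.17],
)

```text
time_s: 11.8
position: [0.4961, -0.0535, 0.2143]
tcp_rot: [[-0.087, -0.001, 0.996], [-0.996, -0.0, -0.087], [0.0, -1.0, -0.001]]
force: [-0.1, 0.2, 0.5]
opening: 0.411
```

```bash
python3 - <<'E'
from h import *
s=bot.read_state();print(s["time_s"],s["position"],s["opening"])
v=cam("wrist"); cv2.imwrite("pics/w3.png",v[0])
for k in("mould_bar","lever_grip","lever_pivot"):
    for r in models.spot_point("wrist",k)[:2]: print(k,round(r["conf"],2),np.round(np.array(r["point"])*[512,384]),np.round(onz(v,r["point"],.05),4))
np.savez("v3.npz",K=v[1],R=v[2],t=v[3])
E
```

```text
11.8 [ 0.49611916 -0.05350756  0.21426137] 0.410798956761705
mould_bar 0.82 [267.   3.] [0.5238 0.1128 0.05  ]
lever_grip 0.81 [264. 190.] [ 0.5075 -0.0609  0.05  ]
lever_pivot 0.91 [359. 186.] [ 0.609  -0.0656  0.05  ]
```

View pics/w3.png

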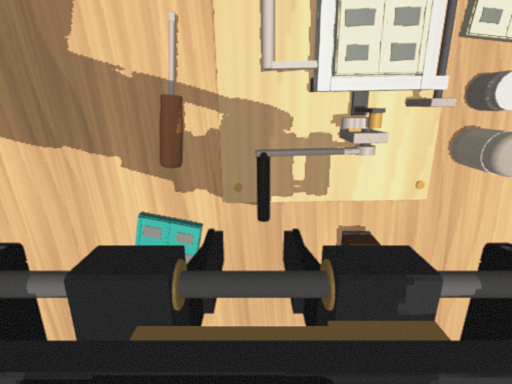

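The grip (black bar) spans rows 152–220 at column 263, centre about (263,187), which gives (0.507, -0.060). The mould is level and nothing blocks the descent. Down over the grip.

Emit:
arm_command(
  translation=[
    [0.09,0.5,0.15],
    [0.09,1,0.15],
    [0.09,1,0.15],
  ],
  rotation=[
    [0,0,0],
    [0,0,0],
    [0,0,0],
  ],
  grip=[0.17,0.17,0.17],
)

```text
time_s: 12.3
position: [0.5038, -0.0566, 0.1315]
tcp_rot: [[-0.081, -0.011, 0.997], [-0.997, 0.004, -0.081], [-0.003, -1.0, -0.012]]
force: [-1.2, 0.1, -0.4]
opening: 0.416
```

Emit:
arm_command(
  translation=[
    [0,0.3,0],
    [0,0.65,0],
    [0,0.95,0],
    [0,1,0],
    [0,1,0],
  ],
  rotation=[
    [0,0,0],
    [0,0,0],
    [0,0,0],
    [0,0,0],
    [0,0,0],
  ],
  grip=[0.17,0.17,0.17,0.17,0.17],
)

```text
time_s: 12.8
position: [0.5075, -0.0584, 0.0565]
tcp_rot: [[-0.082, -0.0, 0.997], [-0.997, 0.0, -0.082], [-0.0, -1.0, -0.0]]
force: [0.8, 0.7, 0.8]
opening: 0.416
```

Emit:
arm_command(
  translation=[
    [0,0,0],
    [0,0,0],
    [0,0,0],
    [0,0,0],
    [0,0,0],
  ],
  rotation=[
    [0,0,0],
    [0,0,0],
    [0,0,0],
    [0,0,0],
    [0,0,0],
  ],
  grip=[1,1,1,1,1],
)

```text
time_s: 13.3
position: [0.5061, -0.0591, 0.0561]
tcp_rot: [[-0.082, -0.002, 0.997], [-0.997, 0.0, -0.082], [-0.0, -1.0, -0.003]]
force: [-2.9, -0.9, 1.0]
opening: 0.148
```

Emit:
arm_command(
  translation=[
    [0,-0.137,0.007],
    [0,-0.273,0.029],
    [0,-0.406,0.064],
    [0,-0.534,0.113],
    [0,-0.656,0.176],
  ],
  rotation=[
    [0,0,0],
    [0,0,0],
    [0,0,0],
    [0,0,0],
    [0,0,0],
  ],
  grip=[1,1,1,1,1],
)

```text
time_s: 13.8
position: [0.5213, -0.0602, 0.1094]
tcp_rot: [[-0.083, -0.001, 0.997], [-0.997, 0.0, -0.083], [-0.0, -1.0, -0.001]]
force: [-0.6, -0.6, -6.2]
opening: 0.148
```

Emit:
arm_command(
  translation=[
    [0,-0.115,0.075],
    [0,-0.222,0.161],
    [0,-0.319,0.258],
    [0,-0.406,0.365],
    [0,-0.48,0.48],
  ],
  rotation=[
    [0,0,0],
    [0,0,0],
    [0,0,0],
    [0,0,0],
    [0,0,0],
  ],
  grip=[1,1,1,1,1],
)

```text
time_s: 14.3
position: [0.5567, -0.0627, 0.1475]
tcp_rot: [[-0.082, -0.008, 0.997], [-0.997, 0.002, -0.082], [-0.001, -1.0, -0.008]]
force: [-7.8, -0.5, 2.1]
opening: 0.151
```

Emit:
arm_command(
  translation=[
    [0,-0.062,0.122],
    [0,-0.112,0.251],
    [0,-0.147,0.383],
    [0,-0.169,0.519],
    [0,-0.176,0.656],
  ],
  rotation=[
    [0,0,0],
    [0,0,0],
    [0,0,0],
    [0,0,0],
    [0,0,0],
  ],
  grip=[1,1,1,1,1],
)

```text
time_s: 14.8
position: [0.6118, -0.0674, 0.1631]
tcp_rot: [[-0.083, -0.001, 0.997], [-0.997, 0.001, -0.083], [-0.001, -1.0, -0.001]]
force: [-5.1, 1.0, 4.0]
opening: 0.146
```

Emit:
arm_command(
  translation=[
    [0,0,0],
    [0,0,0],
    [0,0,0],
  ],
  rotation=[
    [0,0,0],
    [0,0,0],
    [0,0,0],
  ],
  grip=[1,1,1],
)

```text
time_s: 15.1
position: [0.6141, -0.0676, 0.163]
tcp_rot: [[-0.083, 0.006, 0.997], [-0.997, -0.0, -0.083], [-0.0, -1.0, 0.006]]
force: [-0.2, 2.5, 4.0]
opening: 0.15
```

```bash
python3 - <<'E'
from h import *
s=bot.read_state();p=s["position"];print(s["time_s"],p,s["force"],s["opening"])
x=np.array([.996,-.085]);d=(p[:2]-np.array([.5061,-.0591]))@x
print("angle from x",np.degrees(np.arccos(1-d/.105)),"rise",p[2]-.0561)
ims=[]
for n in("scene","side"):
    v=cam(n); u,w=proj(v,[.61,.01,.1]).astype(int); u0,w0=max(u-65,0),max(w-60,0)
    ims.append(cv2.resize(v[0][w0:w0+130,u0:u0+130],(390,390),interpolation=cv2.INTER_CUBIC))
    for k,z in(("lever_grip",.155),("lever_pivot",.05),("mould_bar",.052),("casting",.058)):
        for r in models.spot_point(n,k)[:2]: print(n,k,round(r["conf"],2),onz(v,r["point"],z).round(4))
cv2.imwrite("pics/end.png",np.hstack(ims))
E
```

```text
15.1 [ 0.61414368 -0.06758044  0.16302104] [-0.15762524  2.51275796  4.01095216] 0.1504243494968084
angle from x 91.81867946487888 rise 0.10692104090882061
scene lever_pivot 0.95 [ 0.6016 -0.0661  0.05  ]
scene mould_bar 0.76 [0.5196 0.1133 0.052 ]
scene casting 0.87 [0.631  0.1017 0.058 ]
scene casting 0.87 [0.5377 0.2824 0.058 ]
side lever_grip 0.77 [ 0.6213 -0.0628  0.155 ]
side lever_grip 0.72 [0.4509 0.0078 0.155 ]
side lever_pivot 0.61 [ 0.6115 -0.0707  0.05  ]
side lever_pivot 0.32 [ 0.7014 -0.0945  0.05  ]
side mould_bar 0.68 [0.5227 0.1019 0.052 ]
side casting 0.95 [ 0.3406 -0.1928  0.058 ]
side casting 0.94 [0.4218 0.2132 0.058 ]
```

View pics/end.png

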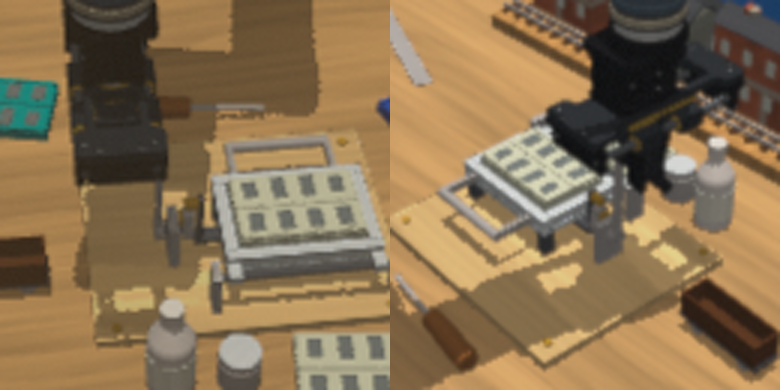

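The casting sits raised and level in the mould. The lever arm stands upright under the gripper, and the bystanders look unmoved. I'll let it settle, then hand in.

Emit:
arm_command(
  translation=[
    [0,0,-0.02],
    [0,0,-0.02],
    [0,0,-0.02],
    [0,0,-0.02],
    [0,0,-0.02],
  ],
  rotation=[
    [0,0,0],
    [0,0,0],
    [0,0,0],
    [0,0,0],
    [0,0,0],
  ],
  grip=[1,1,1,1,1],
)

```text
time_s: 16.1
position: [0.6126, -0.0675, 0.163]
tcp_rot: [[-0.083, 0.007, 0.996], [-0.997, -0.0, -0.083], [-0.0, -1.0, 0.007]]
force: [0.4, 3.1, 5.1]
opening: 0.153
```

Emit:
arm_command(
  translation=[
    [0,0,0],
    [0,0,0],
    [0,0,0],
    [0,0,0],
    [0,0,0],
  ],
  rotation=[
    [0,0,0],
    [0,0,0],
    [0,0,0],
    [0,0,0],
    [0,0,0],
  ],
  grip=[1,1,1,1,1],
)

```text
time_s: 16.6
position: [0.6126, -0.0675, 0.163]
tcp_rot: [[-0.083, 0.007, 0.996], [-0.997, -0.0, -0.083], [-0.0, -1.0, 0.007]]
force: [0.9, 2.0, 4.5]
opening: 0.152
```

```bash
python3 -c "
from rig import bot
s=bot.read_state();print(s['time_s'],s['position'],s['qvel'],s['force'],s['opening']);print(bot.hand_in())"
```

```text
16.6 [ 0.61264637 -0.06749969  0.16302611] [-0.01410276 -0.02439273 -0.08327076 -0.1434012   0.02845225  0.0946995 ] [0.88461368 1.99729348 4.53110078] 0.15225315536844514
the job is handed in; nothing more can be done
None
```

I lifted the mould by its bar to about 44° and held it there for about a second. I then lowered it along the same arc until it rested on its stop, and let go. After that I gripped the lever's cross-grip, swung the lever upright, and handed the job in at 16.6 s while still gripping it.

**Last checks:**
- **Lever:** tool travel puts it at about 91°. The grip rose 107 mm against the expected 105 mm. The arm was at rest with the fingers closed on the bar (opening 0.15).
- **Mould and casting:** the last scene and side pictures show the mould level, the casting raised evenly, and the bystanders looking unmoved. They were taken just before a final 1.6 mm adjustment.
- **Disagreement:** the networks' guesses for the casting in the side view and the grip's second side guess landed on other objects. Their scene-view pivot was about 10 mm off the other readings. I set these aside in favour of the measured motion and the pictures.
- **Not measured:** casting height and finger force on the lever. I judged both from the pictures and the gripper opening.

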